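Clear the label-proof bench and set the straightedge

ROBOT

A 7-joint arm with a two-finger parallel gripper is mounted at the origin on the work surface. World frame = base frame: x ahead of the robot, y to its left, z up, the work surface at z = 0. Lengths are in m, angles in rad, forces in N, time in s.
With the tool pointing down it reaches from about 0.425 to 0.95 m from the base axis. Payload 4.7 kg.
Tool frame: the origin (TCP) lies on the centre line of the jaws, within the pads' length; the fingertips stand robot.nose_length ahead of it and the grasp point (between the pads) lies 8 mm behind it (robot.nose_length is the distance from the TCP to the fingertips, in m); z points along the fingers, y is the line along which they close (so a half turn about z gives the same grasp; the last joint's range is limited). The gripper opens to 85 mm and grips with 20 to 120 N. Pads are 22 mm wide; open, the fingers measure 114 mm over their backs; the gripper's body (76 mm by 85 mm) begins 54 mm behind the grasp point. The pads swing forward as they close: fully open they stand 13 mm farther back than shut.
Start: joints at [-1.343, 0.469, -0.049, 1.532, 0.024, 1.141, -0.082], TCP at [0.171, 0.653, 0.242] pointing down, gripper open.
Joint ranges: [-2.59, 2.59], [-0.33, 1.99], [-1.39, 1.29], [0.1, 2.45], [-1.04, 4.18], [0.21, 1.99], [-2.66, 2.66]. Speed limits (rad/s): [2.57, 2.57, 3.14, 3.14, 3.14, 3.14, 3.14].

INTERFACE

Orientations are given as [roll, pitch, yaw] about the fixed x, y, z axes, in that order (R = Rz(yaw) Ry(pitch) Rx(roll)).
In Python, from plant import robot gives the robot as it stands. Calls block until the motion is done:
- robot.goto(position, orientation): joint-space move of the TCP to a pose.
- robot.move_straight(position, vel=0.15, attitude=None, contact_N=None): straight line of the TCP; attitude=None keeps the orientation; vel is the mean speed in m/s. With contact_N (N) it stops when the force on the tool has changed by that much, and returns True; else False.
- robot.move_joints(angles): joint-space move.
- robot.grip(opening, strength=None): opening from 0.0 (shut) to 1.0 (fully open); strength is the grip in N (None keeps the last); returns when the fingers have stopped.
- robot.sleep(seconds).
- robot.inverse_kinematics(position, orientation): joint angles nearest the present ones, or None.
- robot.sense(): the state.
- robot.grab_frame(name): name is "scene" or "top" or "wrist"; returns a dict with "image" (480x640x3 uint8, red, green, blue), "range_z" (480x640 float32, m along the optical axis (not along the pixel's ray), 0 where there is no reading), "fx", "fy", "cx", "cy" (pixels), "R" (3x3) and "t" (3): a world point X has camera coordinates R X + t. Camera axes: x right, y down, z forward; pixel columns grow to the right and rows downward; lengths in m; the calibration is good to about 2 mm. A picture is of the moment at which its call begins.
A pose or a line that the arm cannot do raises robot.IKError and nothing moves.
- robot.close_job(): hands the job in; it is judged then, once.
The state is a dict: "t": time; "joint_pos": joint angles; "joint_velocities": joint speeds; "effort": joint torques, N m; "tcp_pos": TCP position; "tcp_rot": TCP orientation; "wrist_force": force on the tool from outside, world axes, zero at the start; "torque": the same for the moment, N m; "opening": opening from 0.0 (shut) to 1.0 (fully open); "gripper_force": force on a finger pad.
Only numpy, scipy, OpenCV 4.12 (cv2) and the standard library are available. Lean on these libraries where they do the work, as an engineer would, in place of code of your own. Each camera call takes 0.05 s, during which the arm holds its last target. There are 200 camera calls.

TASK

Set up the label-proof bench for scanning: sort every print block on the board and the mat into the two trays, each into the tray whose sign has the same shape as the white tag on the block (round = passed, bar = rejected), in one layer on the tray's floor, and tilt the reference screen up to 60 degrees from flat (at any time). Only when all the blocks are away, lay the straightedge flat on the mat with one long side flush along the whole near edge of the proof board, roughly centred on it, as the scanner's guide, and last of all stand the hand scanner upright on the middle of the board. Leave the other things on the bench where they are.

Things in the scene. Friction and masses are not known exactly. Their poses are not given: they have to be found in the camera images.
- board: proof board, a grey plate 140 x 240 x 8 mm (own x, y, z) carrying a sheet of cream labels, fixed to the green cutting mat; origin at the centre of its underside, on the mat's top (3 mm above the table). Its near edge, the long edge facing the robot, is its own -x side, 70 mm from the origin; own y runs along that edge.
- straightedge: loose aluminium straightedge, 240 mm long (own x), 50 mm wide (own y), 8 mm thick, 300 g, either long side may be laid to the board; starts lying on the mat to the robot's right; origin at the centre of its underside. Along its middle stands a black hand grip 100 mm long, 16 mm wide, its top 42 mm above the underside.
- end_a (a point): middle of the straightedge's end at its own +x (120 mm from its centre, 4 mm above its underside)
- end_b (a point): middle of the straightedge's end at its own -x (120 mm from its centre, 4 mm above its underside)
- scanner: loose hand scanner, 250 g: black body 100 x 62 mm (own x, y), 25 mm high, with a grey hand grip on its middle, 60 mm long (own x), 36 mm wide (own y), its top 60 mm above the underside; origin at the centre of its underside. Starts on the mat to the right of the board.
- tray_round: shallow open grey tray fixed on the cutting mat, outside 140 x 220 mm (own x, y), walls 5 mm thick and 16 mm high, inner floor 130 x 210 mm, 3 mm above its origin (centre of its underside, which lies on the mat, 3 mm above the table). On a black ledge outside its +y end (80 x 35 mm, 16 mm high) lies its white sign: a ROUND disc of 26 mm. Passed blocks go in here.
- tray_bar: shallow open grey tray fixed on the cutting mat, outside 140 x 220 mm (own x, y), walls 5 mm thick and 16 mm high, inner floor 130 x 210 mm, 3 mm above its origin (centre of its underside, which lies on the mat, 3 mm above the table). On a black ledge outside its +y end (80 x 35 mm, 16 mm high) lies its white sign: a BAR 60 x 8 mm. Rejected blocks go in here.
- screen (a joint): tilt of the reference screen, rad: 0 lying flat, growing as its top edge is raised (1.57 upright, stop at 1.9). A stiff friction hinge (about 0.6 N m besides the weight of 400 g) keeps it where it is left.
- screen_hinge (a point): middle of the screen's hinge line, 27 mm above the foot's underside; the screen (black, 170 mm wide, 12 mm thick, 137 mm high from the hinge) turns about this point's own y axis; laid flat it points along this point's own +x, away from the robot.
- screen_bar (a point): middle of the round steel carrying bar, 10 mm thick, 120 mm long, that runs along the screen's top edge parallel to the hinge, 175 mm from the hinge line; between the two arms that hold it (at 55 mm either side) there is a 33 mm clear gap down to the screen's edge.
- block_a: mounted print block, 50 x 32 x 28 mm (x, y, z of its own frame), 110 g, grey metal base with black rubber top; origin at its centre. On its top face (own +z) lies a flat white tag, 1 mm: a ROUND disc of 24 mm, so it belongs in the tray with the round sign. Starts on the cutting mat; may be absent.
- block_b: mounted print block, 50 x 32 x 28 mm (x, y, z of its own frame), 110 g, grey metal base with black rubber top; origin at its centre. On its top face (own +z) lies a flat white tag, 1 mm: a ROUND disc of 24 mm, so it belongs in the tray with the round sign. Starts on the cutting mat; may be absent.
- block_c: mounted print block, 50 x 32 x 28 mm (x, y, z of its own frame), 110 g, grey metal base with black rubber top; origin at its centre. On its top face (own +z) lies a flat white tag, 1 mm: a narrow BAR 42 x 7 mm along its length, so it belongs in the tray with the bar sign. Starts on the cutting mat; may be absent.
- block_d: mounted print block, 50 x 32 x 28 mm (x, y, z of its own frame), 110 g, grey metal base with black rubber top; origin at its centre. On its top face (own +z) lies a flat white tag, 1 mm: a ROUND disc of 24 mm, so it belongs in the tray with the round sign. Starts lying on the proof board; may be absent.
- block_e: mounted print block, 50 x 32 x 28 mm (x, y, z of its own frame), 110 g, grey metal base with black rubber top; origin at its centre. On its top face (own +z) lies a flat white tag, 1 mm: a narrow BAR 42 x 7 mm along its length, so it belongs in the tray with the bar sign. Starts lying on the proof board; may be absent.
- block_f: mounted print block, 50 x 32 x 28 mm (x, y, z of its own frame), 110 g, grey metal base with black rubber top; origin at its centre. On its top face (own +z) lies a flat white tag, 1 mm: a narrow BAR 42 x 7 mm along its length, so it belongs in the tray with the bar sign. Starts lying on the proof board; may be absent.
- loupe: bystander: black loupe, a cylinder 36 mm wide, 35 mm high; origin at the centre of its underside
- tape: bystander: roll of tape 60 mm wide, 20 mm high, lying flat; origin at the centre of its underside
- ink_jar: bystander: jar 70 mm wide, 90 mm high; origin at the centre of its underside
- marker: bystander: marker pen lying down, 120 mm long, 14 mm thick; origin at its middle, underneath
Things that resemble listed ones, but are neither listed nor needed, are in the scene too. Leave any green look-alike of the block_c alone.

How it is judged:
By the outcome, as a careful person would: the job done as asked, in the order asked, and still so for the second after the job is handed in, with the robot touching nothing.
Of block_a, block_b, block_c, block_d, block_e, block_f only 4 to 6 are there at a start; the rules pass over those that are not, and their reading is None.
At some moment in a run one of block_a, block_b, block_c, block_d, block_e, block_f, straightedge may be knocked a few centimetres aside while the robot is not near it.
Once in a run the grip may slacken for a moment while it holds something.
It also fails if it takes over 210 s, if anything falls off the work surface, if the arm or the gripper's body presses on something with over 40 N, if the wrist force passes 120 N, or if a joint passes its speed limit or range.

## Working session

There is one attempt and no reset: what is moved stays moved. The work goes in short steps, each a Python script; the robot and the scene stay as the last script left them, time stands still between calls to the robot, and variables do not carry over. Pictures are saved under pics/ and viewed, at most 14 in all, crops included, and the job is handed in when it is done.

```bash
ls; mkdir -p pics; python3 - <<'E'
from plant import robot
import cv2,numpy as np
print(robot.nose_length, robot.sense())
for n in("top","scene"):
    f=robot.grab_frame(n); np.savez(f"{n}0.npz",**f)
    cv2.imwrite(f"pics/{n}0.png",f["image"][:,:,::-1])
    print(n,f["fx"],f["cx"],f["cy"],f["R"],-f["R"].T@f["t"])
E
```

```text
pics
0.011 {'t': 0.0, 'joint_pos': array([-1.3428917 ,  0.46945118, -0.04859513,  1.53369396,  0.02411424,
        1.14100841, -0.08229049]), 'joint_velocities': array([ 7.00880736e-05,  1.19981805e-03, -1.16173792e-03, -2.80474285e-05,
       -1.70297105e-03,  3.28870784e-04,  9.87679209e-04]), 'effort': array([ 1.49589482e-04, -5.10291767e+01, -4.68228548e-02, -2.37718624e+01,
        1.06077892e-02,  7.47190439e-03,  5.65719887e-06]), 'tcp_pos': array([0.17129308, 0.65231864, 0.24125483]), 'tcp_rot': array([-3.13961984e+00,  8.59490742e-05,  2.88483536e+00]), 'wrist_force': array([ 0.24178661,  0.25437402, -0.7236477 ]), 'torque': array([-0.00885942, -0.00848014, -0.01128238]), 'gripper_force': 0.0, 'opening': 0.9970688811742263}
top 546.7975292648999 313.3534663439748 242.81055263960585 [[-0.02538602 -0.99931446 -0.02694733]
 [-0.98541773  0.02955157 -0.16756669]
 [ 0.16824816  0.02230053 -0.98549239]] [ 0.31824195 -0.0518097   1.2278489 ]
scene 598.2826057427752 313.1617557788487 236.45021030439827 [[ 0.67136831  0.7410616  -0.00960662]
 [ 0.44771143 -0.4158679  -0.79158598]
 [-0.59060906  0.52714475 -0.61098228]] [ 1.39100164 -0.83321607  0.94832563]
```

View pics/top0.png

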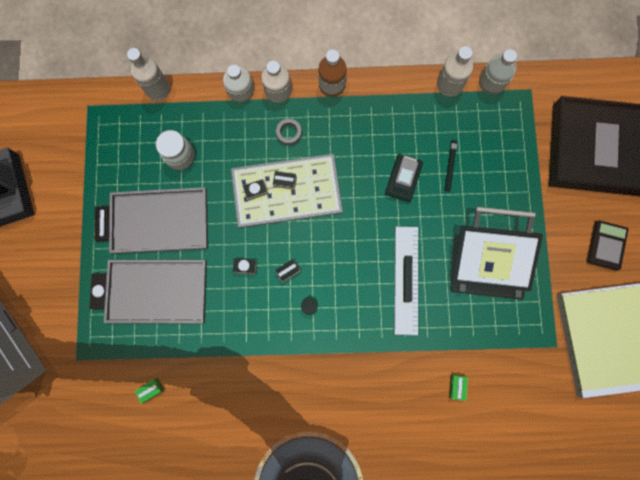

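View pics/scene0.png

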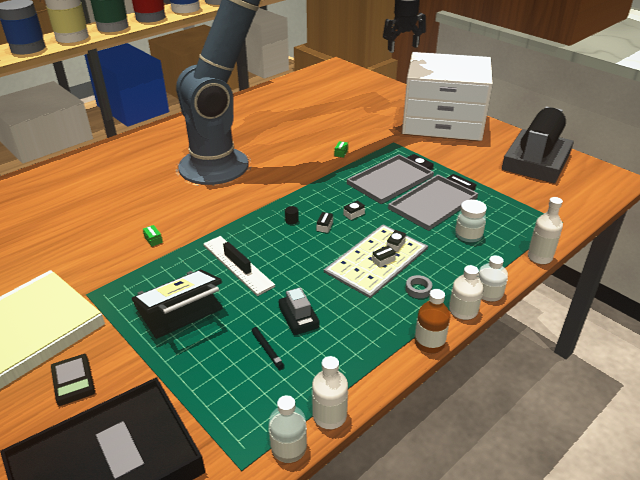

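The top view shows four blocks: on the board, round (254,188) and bar (284,180); on the mat, round (245,266) and bar (288,270). The bar tray is at (158,220) and the round tray at (155,291). The straightedge is at (406,280), the scanner at (404,177), and the screen's hinge and bar at (490,293) and (505,212). The two green look-alikes lie off the mat.

```bash
cat > h.py <<'E'
import numpy as np, cv2
def cast(f,uv,z):
    uv=np.atleast_2d(np.asarray(uv,float)); R,t=f["R"],f["t"]
    d=np.c_[(uv[:,0]-f["cx"])/f["fx"],(uv[:,1]-f["cy"])/f["fy"],np.ones(len(uv))]@R
    c=-R.T@t; z=np.broadcast_to(z,len(uv))
    return c+d*((z-c[2])/d[:,2])[:,None]
def cloud(f):
    v,u=np.mgrid[:480,:640]; Z=f["range_z"].astype(float)
    P=np.stack([(u-f["cx"])/f["fx"]*Z,(v-f["cy"])/f["fy"]*Z,Z],-1)-f["t"]
    P=P@f["R"]; P[Z==0]=np.nan; return P
def rect(P):  # minAreaRect of xy points -> centre, (long,short), yaw of long side
    (c,s,a)=cv2.minAreaRect((np.asarray(P)[:,:2]*1000).astype(np.float32)); a=np.radians(a)
    if s[0]<s[1]: s=s[::-1]; a+=np.pi/2
    a=(a+np.pi/2)%np.pi-np.pi/2
    return np.array(c)/1000,np.array(s)/1000,a
E
python3 - <<'E'
from h import *
f=dict(np.load("top0.npz"))
hsv=cv2.cvtColor(f["image"],cv2.COLOR_RGB2HSV);P=cloud(f)
print("mat z",np.nanmedian(P[330:345,330:380,2]),"board z",np.nanmedian(P[195:215,285:320,2]))
non=((hsv[:,:,0]<60)|(hsv[:,:,0]>100)|(hsv[:,:,1]<90)|(hsv[:,:,2]<45)).astype(np.uint8)
non[:98]=0;non[345:]=0;non[:,:92]=0;non[:,543:]=0
k=cv2.morphologyEx(non,cv2.MORPH_OPEN,np.ones((3,3)))
n,l,s,_=cv2.connectedComponentsWithStats(k)
for i in range(1,n):
    if s[i,4]<60: continue
    m=l==i; z=np.nanpercentile(P[m][:,2],90)
    cs,_=cv2.findContours(m.astype(np.uint8),0,1)
    q=np.vstack(cs)[:,0,:]
    print(s[i],"z90 %.3f"%z,[ (rect(cast(f,q,zz))) for zz in (0.011,0.032)])
w=((hsv[:,:,1]<45)&(hsv[:,:,2]>190)).astype(np.uint8)
n,l,s,_=cv2.connectedComponentsWithStats(w)
print("white")
for i in range(1,n):
    if s[i,4]<15 or s[i,4]>3000 or not(95<s[i,1]<345 and 90<s[i,0]<545): continue
    q=np.argwhere(l==i)[:,::-1]; print(s[i],np.nanmedian(P[l==i][:,2]),rect(cast(f,q,0.032)))
# screen region pts
reg=P[200:300,450:545].reshape(-1,3); reg=reg[np.isfinite(reg[:,0])]
for lo in np.arange(0.01,0.2,0.015):
    r=reg[(reg[:,2]>lo)&(reg[:,2]<lo+0.015)]
    if len(r)>5: print("scr %.3f"%lo,len(r),r.min(0).round(3),r.max(0).round(3))
E
```

```text
mat z 0.002415415036613502 board z 0.011767507891083212
[ 92  98 155   8 830] z90 0.006 [(array([0.87733545, 0.31175983]), array([0.37005957, 0.01774578]), np.float64(1.5331305737076333)), (array([0.86768738, 0.30548541]), array([0.36367319, 0.01743955]), np.float64(1.5331339026589959))]
[269  98  18   5  78] z90 0.025 [(array([0.87139294, 0.05196917]), array([0.0404721 , 0.01005419]), np.float64(1.5331280437045978)), (array([0.86184674, 0.05017818]), array([0.03977364, 0.00988069]), np.float64(1.5331287094948705))]
[532  98  11  89 617] z90 0.003 [(array([ 0.74815222, -0.54567346]), array([0.2130061 , 0.02307486]), np.float64(-0.09462917090740408)), (array([ 0.74073303, -0.53715033]), array([0.20933008, 0.02267666]), np.float64(-0.09463116827822127))]
[275 118  27  28 430] z90 0.025 [(array([0.79343463, 0.02715925]), array([0.06415485, 0.06232932]), np.float64(0.7384004275344385)), (array([0.78523383, 0.02579642]), array([0.06304778, 0.06125362]), np.float64(0.7383968988459939))]
[ 155  130   40   40 1165] z90 0.095 [(array([0.757729 , 0.2965972]), array([0.10705165, 0.07454071]), n
[... 3985 characters left out ...]
 265  16  11  39] 0.031921586910908 (array([0.46403674, 0.03562626]), array([0.03845883, 0.00471673]), np.float64(-1.0355486848515092))
[ 93 286  10  10  85] 0.019730436423081824 (array([0.42983908, 0.45503366]), array([0.02057034, 0.01988496]), np.float64(1.5434178323663916))
scr 0.010 540 [ 0.389 -0.493  0.01 ] [ 0.537 -0.326  0.025]
scr 0.025 249 [ 0.391 -0.491  0.026] [ 0.452 -0.323  0.04 ]
scr 0.040 1103 [ 0.404 -0.494  0.04 ] [ 0.477 -0.324  0.055]
scr 0.055 1298 [ 0.427 -0.499  0.055] [ 0.504 -0.327  0.07 ]
scr 0.070 1321 [ 0.461 -0.507  0.07 ] [ 0.542 -0.332  0.085]
scr 0.085 976 [ 0.493 -0.505  0.085] [ 0.567 -0.336  0.1  ]
scr 0.100 358 [ 0.53  -0.486  0.1  ] [ 0.576 -0.365  0.115]
```

```bash
cat >> h.py <<'E'
try:
    from plant import robot
except Exception: robot=None
pi=np.pi
def down(yaw):
    "reachable tool yaw (mod pi) nearest to zero joint-7"
    return [pi,0,yaw]
def go(x,y,z,yaw):
    best=None
    for a in (yaw,yaw+pi,yaw-pi):
        q=robot.inverse_kinematics([x,y,z],[pi,0,a])
        if q is not None and (best is None or abs(q[6])<best[0]): best=(abs(q[6]),a)
    robot.goto([x,y,z],[pi,0,best[1]]); return best[1]
def locate(x,y,z0,z1,r=0.05,save=None,cam="wrist"):
    f=robot.grab_frame(cam); P=cloud(f)
    if save: cv2.imwrite(f"pics/{save}.png",f["image"][:,:,::-1])
    m=(P[...,2]>z0)&(P[...,2]<z1)&(np.hypot(P[...,0]-x,P[...,1]-y)<r)
    m=cv2.morphologyEx(m.astype(np.uint8),cv2.MORPH_OPEN,np.ones((3,3)))
    n,l,s,_=cv2.connectedComponentsWithStats(m)
    if n<2: return None,f
    i=1+np.argmax(s[1:,4]); Q=P[l==i]
    return rect(Q)+(np.median(Q[:,2]),len(Q)),f
E
python3 - <<'E'
from h import *
go(0.47,0.09,0.30,0)
r,f=locate(0.477,0.131,0.022,0.045,save="w1"); print(r)
np.savez("w1.npz",**f); c=-f["R"].T@f["t"]; print(c,f["R"],f["fx"],robot.sense()["t"],robot.sense()["tcp_pos"])
print(locate(0.464,0.035,0.022,0.045)[0])
E
```

```text
(array([0.47616248, 0.13043431]), array([0.04838289, 0.0315665 ]), np.float64(1.4792926417428096), np.float64(0.030900739373153505), 1082)
[0.39553812 0.09052884 0.43135098] [[-0.00162649  0.99999777  0.00134662]
 [ 0.95638442  0.0011622   0.2921087 ]
 [ 0.29210649  0.001763   -0.95638418]] 342.11078323841207 2.4333 [0.47002735 0.09096516 0.2999078 ]
(array([0.46272372, 0.03470503]), array([0.04922285, 0.03107544]), np.float64(-1.0335226184732043), np.float64(0.030730770564915823), 1095)
```

View pics/w1.png

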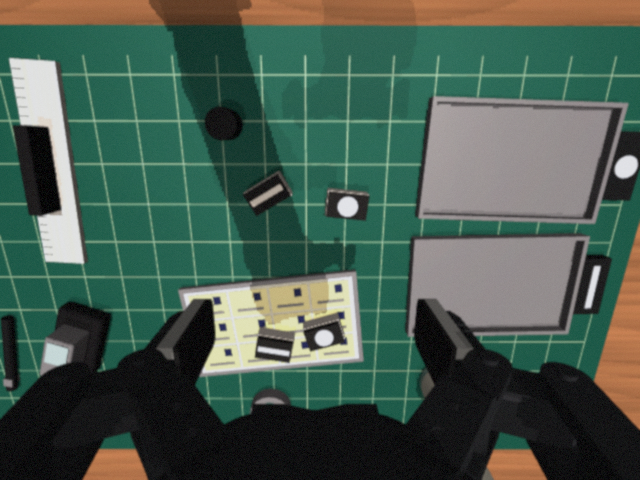

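The wrist view shows round and bar blocks on the mat at (348,206) and (267,193). The other round and bar blocks are on the board at (325,335) and (275,347). Next I'll measure the trays and the board from this frame and do the first two picks.

```bash
cat >> h.py <<'E'
TR={}
def move_block(x,y,surf,dest,tag=""):
    z0=surf+0.02
    go(x-0.02,y,0.24,0)
    r,f=locate(x,y,z0,surf+0.04)
    (cx,cy),s,a=r[0],r[1],r[2]
    print(tag,"found",r[0].round(4),s.round(3),round(a,3),r[3].round(4),r[4])
    robot.grip(0.8)
    ya=go(cx,cy,surf+0.09,a)
    robot.move_straight([cx,cy,surf+0.016],vel=0.12,contact_N=15)
    robot.grip(0.0,60)
    st=robot.sense(); print(" gripped",st["opening"].round(3),st["gripper_force"],st["tcp_pos"].round(4))
    robot.move_straight([cx,cy,surf+0.12],vel=0.2)
    dx,dy,dyaw=dest
    go(dx,dy,0.13,dyaw); print(" at dest opening",robot.sense()["opening"].round(3),robot.sense()["gripper_force"])
    hit=robot.move_straight([dx,dy,0.0235],vel=0.12,contact_N=12)
    st=robot.sense(); print(" place",hit,st["tcp_pos"].round(4),st["opening"].round(3))
    robot.grip(0.62)
    robot.move_straight([dx,dy,0.15],vel=0.25)
    print(" t",round(robot.sense()["t"],1))
E
python3 - <<'E'
from h import *
f=dict(np.load("w1.npz")); P=cloud(f); hsv=cv2.cvtColor(f["image"],cv2.COLOR_RGB2HSV)
g=(hsv[...,1]<60)&(hsv[...,2]>80)&(P[...,2]<0.012)&(P[...,1]>0.2)
for n,lo,hi in(("round",.35,.505),("bar",.51,.68)):
    Q=P[g&(P[...,0]>lo)&(P[...,0]<hi)&(P[...,1]<0.45)]; print(n,rect(Q),len(Q))
cr=(P[...,2]>0.0085)&(P[...,2]<0.014)&(np.hypot(P[...,0]-.65,P[...,1]-.035)<.16)
Q=P[cr]; 
m=cv2.morphologyEx(cr.astype(np.uint8),cv2.MORPH_OPEN,np.ones((3,3)));n,l,s,_=cv2.connectedComponentsWithStats(m)
Q=P[l==1+np.argmax(s[1:,4])]; print("board",rect(Q),len(Q))
move_block(0.476,0.130,0.003,(0.428,0.30,0),"mat round")
E
```

```text
round (array([0.42838107, 0.33938525]), array([0.22501021, 0.14772354]), np.float64(1.542357361620322)) 18858
bar (array([0.59859668, 0.33699017]), array([0.22289563, 0.16293723]), np.float64(-1.5640257364653314)) 11964
board (array([0.65060718, 0.03499069]), array([0.23969185, 0.14180641]), np.float64(-1.4567409187306128)) 11474
mat round found [0.4763 0.1304] [0.048 0.031] 1.476 0.0309 1370Traceback (most recent call last):
  File "<stdin>", line 10, in <module>
  File "h.py", line 49, in move_block
    st=robot.sense(); print(" gripped",st["opening"].round(3),st["gripper_force"],st["tcp_pos"].round(4))
                                       ^^^^^^^^^^^^^^^^^^^
AttributeError: 'float' object has no attribute 'round'
```

```bash
sed -i 's/st\["opening"\].round(3)/round(st["opening"],3)/; s/robot.sense()\["opening"\].round(3)/round(robot.sense()["opening"],3)/; s/st\["tcp_pos"\].round(4),st\["opening"\].round(3)/st["tcp_pos"].round(4),round(st["opening"],3)/' h.py
python3 - <<'E'
s=open('h.py').read()
a=s.index("def move_block"); b=s.index("    dx,dy,dyaw=dest")
body=s[b:]
s=s[:b]+"    place(dest)\ndef place(dest):\n"+body
open('h.py','w').write(s)
E
python3 - <<'E'
from h import *
st=robot.sense(); print(st["opening"],st["gripper_force"],st["tcp_pos"])
robot.move_straight(st["tcp_pos"]+[0,0,.1],vel=0.2)
place((0.428,0.295,0))
move_block(0.463,0.035,0.003,(0.592,0.295,0),"mat bar")
E
```

```text
0.36140154514095213 60.126285552978516 [0.47698713 0.13060886 0.01987771]
 at dest opening 0.364 59.4221967458725
 place True [0.4271 0.2939 0.0229] 0.364
 t 9.3
mat bar found [0.4632 0.0345] [0.049 0.031] -1.035 0.0308 1381
 gripped 0.363 60.1926988363266 [0.4638 0.0347 0.0198]
 at dest opening 0.361 59.37967658042908
 place True [0.5907 0.294  0.023 ] 0.359
 t 16.4
```

```bash
python3 - <<'E'
from h import *
move_block(0.652,0.104,0.011,(0.428,0.37,0),"board round")
move_block(0.670,0.037,0.011,(0.592,0.37,0),"board bar")
go(0.50,0.20,0.34,0); robot.sleep(0.2)
f=robot.grab_frame("wrist"); cv2.imwrite("pics/w2.png",f["image"][:,:,::-1])
f=robot.grab_frame("top"); cv2.imwrite("pics/top2.png",f["image"][:,:,::-1])
go(0.47,-0.36,0.36,0)
f=robot.grab_frame("wrist"); cv2.imwrite("pics/w3.png",f["image"][:,:,::-1]); np.savez("w3.npz",**f)
E
```

```text
board round found [0.6499 0.1039] [0.048 0.031] -1.28 0.0389 1460
 gripped 0.364 60.62169671058655 [0.6507 0.104  0.0281]
 at dest opening 0.36 59.81991469860077
 place True [0.4273 0.3687 0.0231] 0.362
 t 23.7
board bar found [0.6714 0.0363] [0.049 0.03 ] 1.384 0.0388 1552
 gripped 0.362 60.99646210670471 [0.6721 0.0363 0.0281]
 at dest opening 0.363 60.264354944229126
 place True [0.5909 0.3689 0.0232] 0.36
 t 32.0
```

View pics/w2.png

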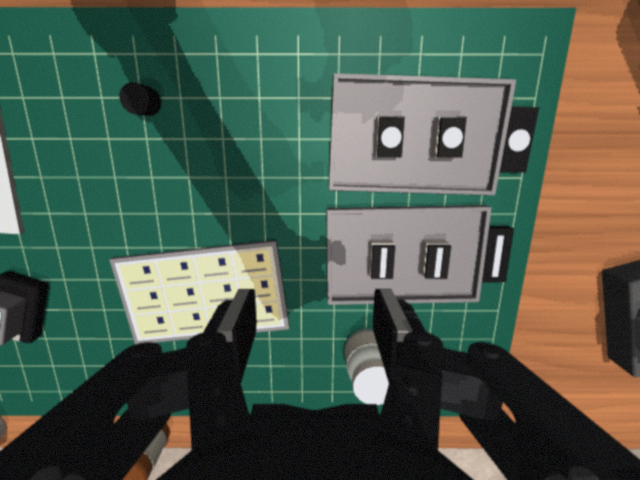

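View pics/w3.png

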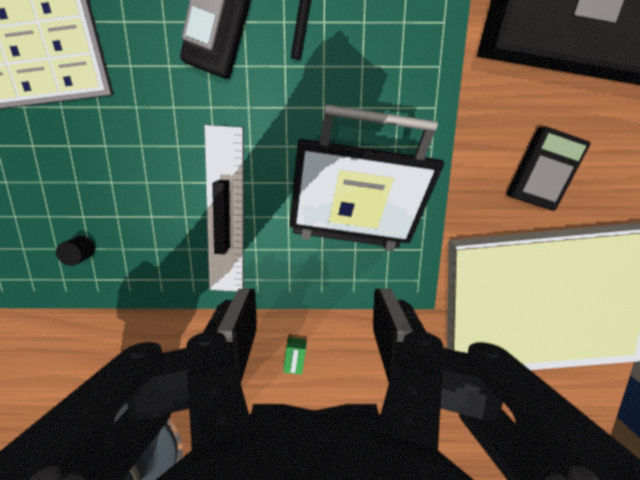

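All four blocks are in their trays: round tray (390,137) and (452,137), bar tray (382,260) and (437,260). In the second view the screen's carrying bar runs from (327,109) to (435,125), and its hinge feet are at (306,232) and (391,244). I'll work out the screen's geometry from these.

```bash
python3 - <<'E'
from h import *
f=dict(np.load("w3.npz")); P=cloud(f); hsv=cv2.cvtColor(f["image"],cv2.COLOR_RGB2HSV)
c=np.zeros((480,640),np.uint8); cv2.fillPoly(c,[np.array([(308,162),(428,175),(405,232),(303,220)])],1)
Q=P[c>0]; Q=Q[np.isfinite(Q[:,0])]; m=np.median(Q,0); n=np.linalg.svd(Q-Q.mean(0),full_matrices=0)[2][2]; n*=np.sign(n[2])
print("plane n",n,"tilt",np.degrees(np.arccos(n[2])),"yaw x",np.arctan2(-n[1],-n[0]),Q.mean(0))
b=np.zeros((480,640),np.uint8); b[95:140,318:445]=1
mm=(b>0)&(P[...,2]>0.07)&(P[...,0]>0.55); B=P[mm]
print("bar",len(B),B.min(0),B.max(0),np.median(B,0)); 
uv=np.argwhere(mm); print(uv.min(0),uv.max(0))
print(rect(B))
v,u=np.where(mm)
for a in range(325,440,12):
    s=mm&(np.arange(640)[None]>=a)&(np.arange(640)[None]<a+12)
    if s.any(): print(a,P[s].mean(0).round(4),P[s][:,2].max().round(4),np.ptp(P[s][:,0]).round(4))
E
```

```text
plane n [-0.42566027  0.05850457  0.90298979] tilt 25.446112744541008 yaw x -0.1365884800866977 [ 0.47086718 -0.41703641  0.0680941 ]
bar 1295 [ 0.55011487 -0.48873762  0.09385102] [ 0.57604911 -0.36678013  0.11192559] [ 0.56223105 -0.42034187  0.10864318]
[104 322] [130 437]
(array([ 0.56315826, -0.4277486 ]), array([0.12196283, 0.02593065]), np.float64(-1.5694915281837174))
325 [ 0.5644 -0.3744  0.106 ] 0.1116 0.0259
337 [ 0.5687 -0.388   0.1087] 0.1116 0.0109
349 [ 0.567  -0.4007  0.1088] 0.1115 0.011
361 [ 0.5652 -0.4133  0.1088] 0.1111 0.0101
373 [ 0.5633 -0.4261  0.1087] 0.1119 0.011
385 [ 0.5615 -0.4388  0.1087] 0.1111 0.0111
397 [ 0.5598 -0.4517  0.1087] 0.1113 0.0111
409 [ 0.5579 -0.4646  0.1086] 0.1119 0.0111
421 [ 0.5557 -0.4776  0.1083] 0.1114 0.0111
433 [ 0.5553 -0.4861  0.1086] 0.1113 0.0091
```

```bash
cat >> h.py <<'E'
HX=np.array([np.cos(-.138),np.sin(-.138),0]); BAR0=np.array([.563,-.427,.106]); T0=np.radians(25.6)
HINGE=BAR0-.175*(np.cos(T0)*HX+np.array([0,0,np.sin(T0)]))
def barat(t): return HINGE+.175*(np.cos(t)*HX+np.array([0,0,np.sin(t)]))
def bartop(save=None):
    f=robot.grab_frame("top"); P=cloud(f)
    if save: cv2.imwrite(f"pics/{save}.png",f["image"][:,:,::-1]); np.savez(save+".npz",**f)
    return f,P
E
python3 - <<'E'
from h import *
robot.grip(0.28)
b=barat(T0); go(b[0],b[1],b[2]+0.07,pi/2-.138)
print("hit",robot.move_straight(b,vel=0.06,contact_N=10),robot.sense()["tcp_pos"],b)
robot.grip(0,50); st=robot.sense(); print(st["opening"],st["gripper_force"],st["wrist_force"])
for d in np.arange(30,61,5):
    robot.move_straight(barat(np.radians(d)),vel=0.08)
st=robot.sense(); print(st["opening"],st["gripper_force"],st["wrist_force"],st["tcp_pos"],barat(np.radians(60)))
robot.grip(0.28); b=robot.sense()["tcp_pos"]; robot.move_straight(b+[0,0,.08],vel=0.15)
go(0.40,-0.36,0.36,0); robot.sleep(.1)
f=robot.grab_frame("wrist"); cv2.imwrite("pics/w4.png",f["image"][:,:,::-1]); np.savez("w4.npz",**f)
P=cloud(f); B=P[(P[...,2]>.165)&(P[...,2]<.2)&(np.hypot(P[...,0]-.493,P[...,1]+.417)<.055)]
print(len(B),B.min(0),B.max(0),B.mean(0),robot.sense()["t"])
E
```

```text
hit False [ 0.56326909 -0.42723185  0.10655226] [ 0.563 -0.427  0.106]
0.08760149221613157 48.7653923034668 [0.34922475 0.31163334 2.05187056]
0.09260342246800507 49.49705421924591 [4.26297964 0.56385921 9.31911883] [ 0.49562969 -0.41762712  0.18395765] [ 0.49334784 -0.41732652  0.18193944]
1783 [ 0.47584395 -0.47192699  0.16524722] [ 0.50836333 -0.3620024   0.18689507] [ 0.4952008  -0.41644842  0.18266695] 43.4333
```

View pics/w4.png

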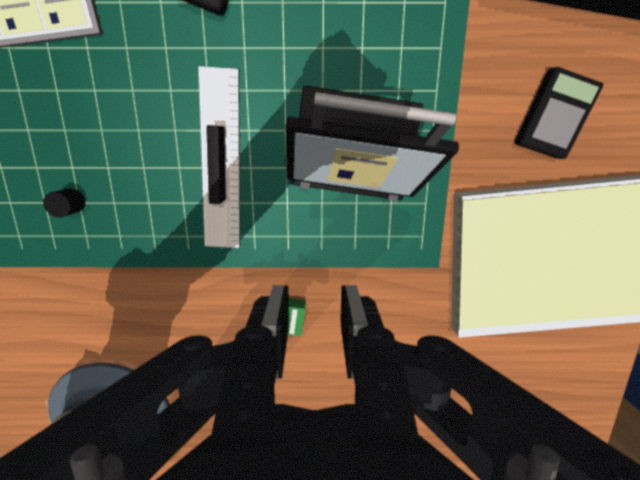

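The screen now stands steep, with its face spanning roughly (300,135) to (450,150) and the bar at (385,105). I'll check the tilt with a plane fit.

```bash
python3 - <<'E'
from h import *
f=dict(np.load("w4.npz")); P=cloud(f)
c=np.zeros((480,640),np.uint8); cv2.fillPoly(c,[np.array([(308,143),(435,160),(398,183),(306,175)])],1)
Q=P[c>0]; Q=Q[np.isfinite(Q[:,0])]
n=np.linalg.svd(Q-Q.mean(0),full_matrices=0)[2][2]; n*=np.sign(n[2])
print("tilt",np.degrees(np.arccos(n[2])),np.arctan2(-n[1],-n[0]))
B=P[(P[...,2]>.176)&(P[...,2]<.2)&(np.hypot(P[...,0]-.493,P[...,1]+.417)<.04)]
print(np.median(B,0),np.percentile(B[:,2],98))
go(0.44,-0.20,0.30,0)
r,f=locate(0.437,-0.227,0.033,0.055,r=0.09); print("grip",r)
r,f=locate(0.437,-0.227,0.007,0.016,r=0.16); print("plate",r)
np.savez("w5.npz",**f); cv2.imwrite("pics/w5.png",f["image"][:,:,::-1])
E
```

```text
tilt 59.02551514018833 -0.1392784296148982
[ 0.49578634 -0.41701772  0.18380783] 0.18592224988425532
grip (array([ 0.43689572, -0.22971638]), array([0.09964526, 0.01607626]), np.float64(-0.05937823913856999), np.float64(0.04441938691465487), 1227)
plate (array([ 0.43667596, -0.22979074]), array([0.2403317 , 0.05017576]), np.float64(-0.05971952323226404), np.float64(0.010614386700346751), 6392)
```

```bash
python3 - <<'E'
from h import *
go(0.60,0.02,0.25,0); robot.sleep(.1)
r,f=locate(0.65,0.035,0.0085,0.015,r=0.16); print("board",r); np.savez("w6.npz",**f)
P=cloud(f); a=0.117; ex=np.array([np.cos(a),np.sin(a)]); ey=np.array([-ex[1],ex[0]])
c=np.array([.6506,.035]); D=P[...,:2]-c; u=D@ex; v=D@ey
m=(P[...,2]>.0075)&(np.abs(u)<.1)&(np.abs(v)<.14)
vs=[];us=[]
for s in np.arange(-.11,.111,.01):
    k=m&(np.abs(v-s)<.005)
    if k.sum()>20: vs.append(s); us.append(np.percentile(u[k],0.5))
p=np.polyfit(vs,us,1); print("near edge u",np.round(us,4),p)
k=m&(np.abs(u+0.03)<.03); print("y ends",np.percentile(v[k],[.2,99.8]))
E
```

```text
board (array([0.65111731, 0.03480922]), array([0.24099319, 0.1407888 ]), np.float64(-1.457312724383788), np.float64(0.01154267101029897), 23311)
near edge u [-0.0699 -0.0698 -0.0698 -0.0698 -0.0734 -0.0728 -0.0705 -0.0702 -0.0746
 -0.0745 -0.0727 -0.0716 -0.071  -0.068  -0.0651 -0.0656 -0.0676 -0.0692
 -0.0693 -0.0691 -0.0689 -0.069  -0.0688] [ 0.01579708 -0.07004848]
y ends [-0.11868014  0.11818275]
```

```bash
cat >> h.py <<'E'
A=0.1133; EX=np.array([np.cos(A),np.sin(A),0]); EY=np.array([-EX[1],EX[0],0]); BC=np.array([.6510,.0349,0])
E
python3 - <<'E'
from h import *
go(0.44,-0.20,0.26,0)
r,f=locate(0.437,-0.227,0.033,0.055,r=0.09); print("grip",r)
c,a=r[0],r[2]
robot.grip(0.5); go(c[0],c[1],0.10,a)
robot.move_straight([c[0],c[1],0.028],vel=0.1,contact_N=12)
robot.grip(0,100); st=robot.sense(); zp=st["tcp_pos"][2]; print("zp",zp,st["opening"],st["gripper_force"])
robot.move_straight([c[0],c[1],0.16],vel=0.15)
t=BC-(0.070+0.025+0.015)*EX
go(t[0],t[1],0.14,A+pi/2)
st=robot.sense(); print("over",st["opening"],st["gripper_force"],st["tcp_pos"],st["tcp_rot"])
robot.move_straight([t[0],t[1],zp+0.012],vel=0.12)
np.save("zp.npy",zp)
robot.sleep(.1); f=robot.grab_frame("scene"); cv2.imwrite("pics/s7.png",f["image"][150:350,250:500,::-1].repeat(3,0).repeat(3,1))
print(robot.sense()["t"])
E
```

```text
grip (array([ 0.43663586, -0.22978331]), array([0.10022709, 0.01618787]), np.float64(-0.05958450096499668), np.float64(0.04441755839926622), 1499)
zp 0.028820361657847626 0.1683644043053604 97.95385837554932
over 0.1661361398363572 97.50775694847107 [0.54143183 0.0217183  0.13949357] [-3.14047270e+00  2.71542143e-04  1.68378517e+00]
55.8
```

View pics/s7.png

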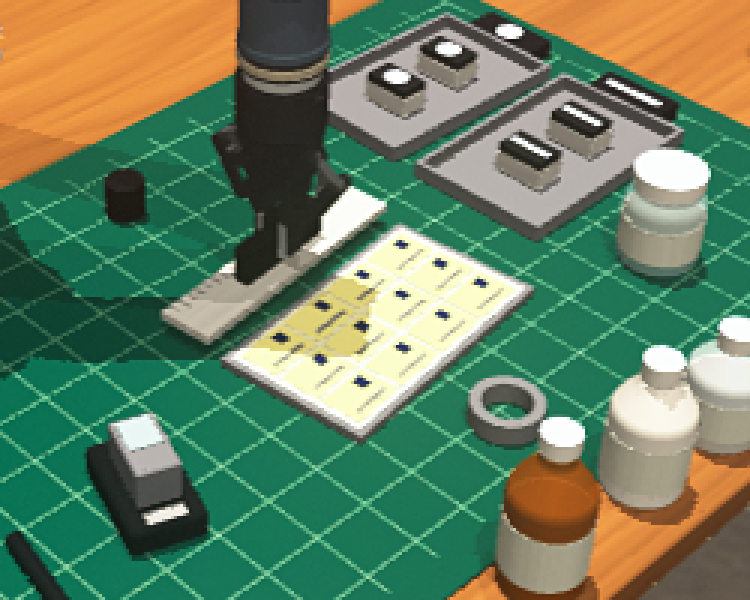

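The straightedge is held level just above the mat, parallel to the board with a small gap (edge from (170,320) to (385,205)). Next I lower it and slide it in until it touches.

```bash
python3 - <<'E'
from h import *
zp=float(np.load("zp.npy")); t=BC-(0.110)*EX
h=robot.move_straight([t[0],t[1],zp+0.0005],vel=0.04,contact_N=4); print("mat",h,robot.sense()["tcp_pos"]-[0,0,zp])
p=robot.sense()["tcp_pos"]; 
h=robot.move_straight(p+0.022*EX,vel=0.03,contact_N=7); p2=robot.sense()["tcp_pos"]
print("slid",h,(p2-p)@EX,(p2-BC)@EX,(p2-BC)@EY,robot.sense()["wrist_force"])
h=robot.move_straight([p2[0],p2[1],zp-0.001],vel=0.03,contact_N=5); print(h,robot.sense()["tcp_pos"][2]-zp)
robot.grip(0.5); p=robot.sense()["tcp_pos"]
robot.move_straight([p[0],p[1],0.09],vel=0.15)
robot.grip(0.0)
q=p2-0.035*EX; robot.move_straight([q[0],q[1],0.09]); robot.move_straight([q[0],q[1],0.033])
h=robot.move_straight([p2[0],p2[1],0.033],vel=0.03,contact_N=6); s=robot.sense(); print("nudge",h,(s["tcp_pos"]-p2)@EX,s["wrist_force"])
s=robot.sense()["tcp_pos"]-0.02*EX; robot.move_straight(s); robot.move_straight([s[0],s[1],0.12])
go(0.56,0.03,0.28,0); robot.sleep(.2)
f=robot.grab_frame("wrist"); np.savez("w8.npz",**f); cv2.imwrite("pics/w8.png",f["image"][:,:,::-1])
print(locate(t[0]+.015,t[1],0.033,0.055,r=.09)[0],robot.sense()["t"])
E
```

```text
mat True [5.41697294e-01 2.22727374e-02 1.48646334e-05]
slid True 6.752534476003976e-05 -0.10996198754892188 -0.00016431844025375714 [-0.46414604 -0.60299557  4.66663012]
False 1.1639837477973175e-05
nudge True -0.016609146163044833 [ 0.02258289 -0.827669   -0.47353892]
(array([0.54708435, 0.02408245]), array([0.09993586, 0.01636321]), np.float64(-1.4562707293177812), np.float64(0.04449834337408905), 1456) 62.3
```

View pics/w8.png

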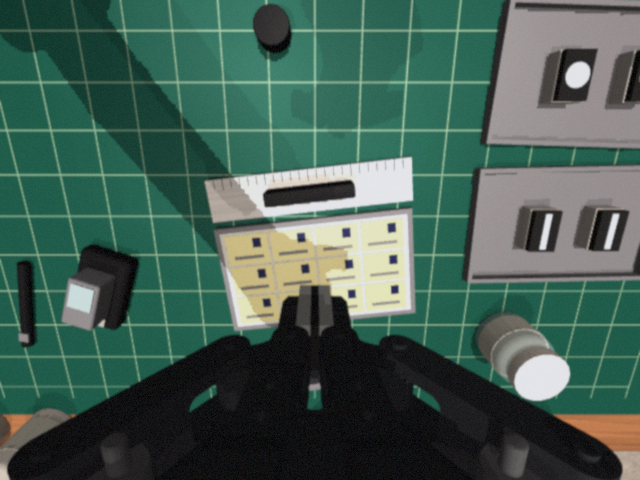

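The straightedge lies parallel to the board with a gap of about 9 mm (white plate at rows 160–220, board from row 212); the first contact stop was spurious. I'll push it home with a higher threshold.

```bash
python3 - <<'E'
from h import *
q=BC-0.138*EX; go(q[0],q[1],0.12,A+pi/2); robot.move_straight([q[0],q[1],0.029]); robot.sleep(.3)
e=BC-0.110*EX
h=robot.move_straight([e[0],e[1],0.029],vel=0.02,contact_N=12); s=robot.sense(); print("nudge",h,(s["tcp_pos"]-BC)@EX,s["wrist_force"])
s=s["tcp_pos"]-0.02*EX; robot.move_straight(s); robot.move_straight([s[0],s[1],0.12])
go(0.56,0.03,0.28,0); robot.sleep(.2)
r,f=locate(.556,.024,0.033,0.055,r=.09); print(r)
d=np.r_[r[0],0]-BC; print("u,v",d@EX,d@EY,robot.sense()["t"]); cv2.imwrite("pics/w9.png",f["image"][130:350,180:440,::-1].repeat(2,0).repeat(2,1))
E
```

```text
nudge True -0.11682233736276929 [ 0.66411736 -1.05099377 -1.15493809]
(array([0.55638733, 0.02500642]), array([0.09979266, 0.0164127 ]), np.float64(-1.4573291194692488), np.float64(0.04445894752912361), 1441)
u,v -0.09512459991487773 0.0008665495402825602 68.2333
```

View pics/w9.png

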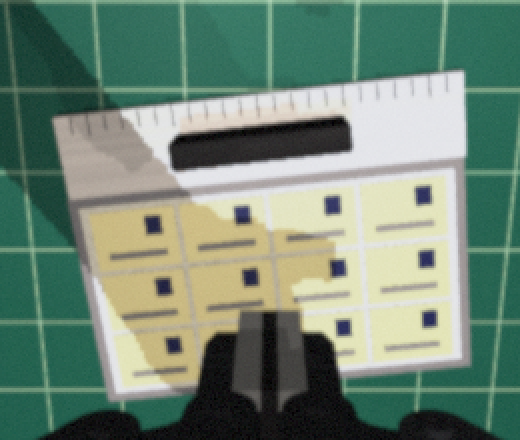

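The straightedge is now flush along the whole near edge (seam from (75,200) to (465,158)). Scanner last.

```bash
python3 - <<'E'
from h import *
robot.grip(0.8); go(0.64,-0.23,0.28,0); robot.sleep(.1)
r,f=locate(0.667,-0.233,0.054,0.08,r=.07); print("grip",r)
r2,_=locate(0.667,-0.233,0.022,0.036,r=.08); print("body",r2)
c,a=r[0],r[2]
go(c[0],c[1],0.13,a); robot.sleep(.1)
print(robot.move_straight([c[0],c[1],0.047],vel=0.08,contact_N=15))
robot.grip(0,80); s=robot.sense(); zp=s["tcp_pos"][2]; print(zp,s["opening"],s["gripper_force"])
robot.move_straight([c[0],c[1],0.16],vel=0.15)
go(BC[0],BC[1],0.16,A+pi/2); s=robot.sense(); print(s["opening"],s["gripper_force"],s["tcp_rot"]); robot.sleep(.2)
robot.move_straight([BC[0],BC[1],zp+0.02],vel=0.1); robot.sleep(.3)
h=robot.move_straight([BC[0],BC[1],zp+0.0082],vel=0.03,contact_N=5); print("down",h,robot.sense()["tcp_pos"]-[0,0,zp])
robot.grip(0.75); robot.sleep(.1)
robot.move_straight([BC[0],BC[1],0.18],vel=0.12)
go(0.55,0.03,0.34,0); robot.sleep(.2)
r,f=locate(BC[0],BC[1],0.054,0.09,r=.07); print("scanner",r,robot.sense()["t"])
cv2.imwrite("pics/w10.png",f["image"][:,:,::-1])
print(locate(.556,.024,0.033,0.05,r=.06)[0])
go(0.35,0.50,0.30,0); robot.sleep(.2)
for n in("scene","top"):
    f=robot.grab_frame(n); cv2.imwrite(f"pics/{n}11.png",f["image"][:,:,::-1])
E
```

```text
grip (array([ 0.66900433, -0.23575223]), array([0.06017186, 0.03608714]), np.float64(-0.349398346060962), np.float64(0.06295149943775549), 1817)
body (array([ 0.6687182 , -0.23573437]), array([0.09955988, 0.06176139]), np.float64(-0.3504388430988561), np.float64(0.027282083092251587), 2290)
False
0.04778465366251302 0.4028487721214373 81.29143595695496
0.407131761174295 80.65170764923096 [-3.14065802e+00  6.31319315e-04  1.68336810e+00]
down True [0.65071287 0.03476354 0.0079879 ]
scanner (array([0.64917999, 0.03453079]), array([0.05982618, 0.03638763]), np.float64(-1.4533972201134775), np.float64(0.07081537275007042), 1381) 79.8417
(array([0.5562514 , 0.02532873]), array([0.09991854, 0.01636303]), np.float64(-1.460503957028516), np.float64(0.0444887599712698), 1069)
```

View pics/scene11.png

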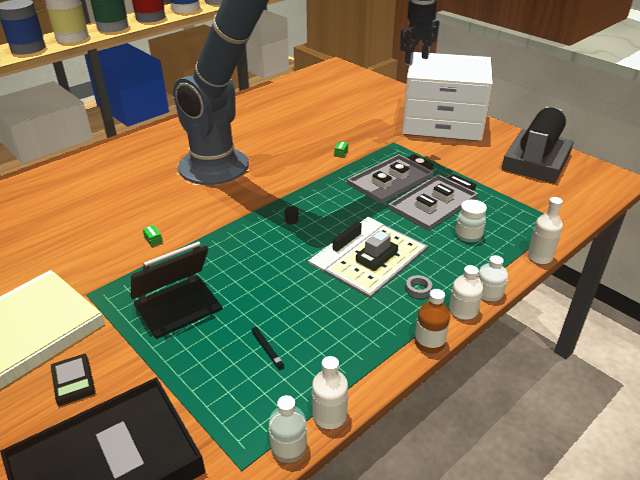

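View pics/top11.png

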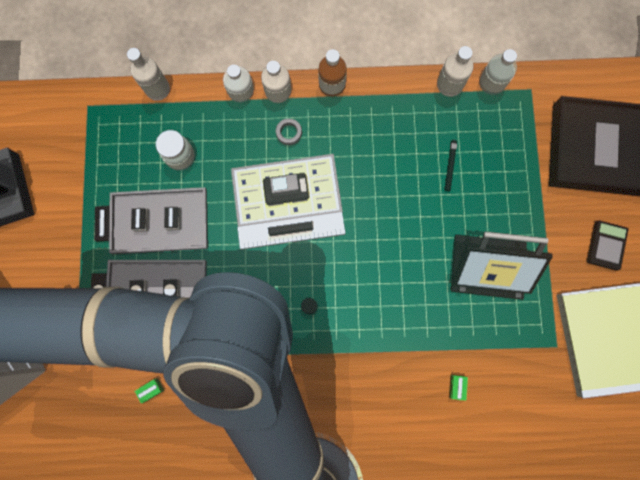

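Both pictures show everything in place: two blocks per tray, the scanner upright mid-board at (287,188), the straightedge flush at (290,229), the screen raised and the bystanders untouched. I'm handing in.

```bash
python3 -c "
from plant import robot
print(robot.close_job())"
```

```text
the job is handed in; nothing more can be done
None
```

I handed the job in at about 80 s: all four blocks present are sorted by tag, the screen is up at about 59° (asked for 60°), the straightedge lies flush and centred along the board's near edge, and the scanner, placed last, stands upright mid-board.

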